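Stand the long clock weight up against the bench stop

TASK

Two brass clock weights lie on the steel setting plate. Push the longer one along, still lying, until its foot butts against the stop rail, then raise its eye end, keeping the foot down on the plate and letting the stop hold it, until the weight stands upright with its eye on top and its foot still close to the stop; let go so that it stands by itself. Leave the shorter weight lying where it is.

Things in the scene. Friction and masses are not known exactly. Their poses are not given: they have to be found in the camera images.
- weight_center (a point): Middle of the longer brass weight, on its axis: a smooth cylinder 46 mm in diameter, 150 mm long, about 0.5 kg, centre of mass here; flat foot 75 mm one way, eye end 75 mm the other, with a small steel eye 17 mm long. x axis: from foot to eye. Lies on the plate, foot 25 to 55 mm from the rail, square to it within 10 degrees, eye pointing away from the rail; rolls sideways if nudged.
- weight_foot (a point): Centre of the longer weight's flat foot face, on its axis, 75 mm from its middle; same axes. It is 23 mm above the plate's top while the weight lies, level with the plate's top once it stands.
- short_center (a point): Middle of the shorter brass weight, to be left alone: same make and 46 mm diameter but 90 mm long; on its axis, 45 mm from its foot. x axis: from foot to eye. Lies beside the longer one, on either side, their axes about 160 mm apart; a small brass nut, 22 mm wide and 20 mm high, stands between their feet near the rail; small loose brass parts lie about.
- stop_face (a point): The stop: an aluminium rail 45 mm high, 400 mm long, fixed along the robot's edge of a fixed dark steel plate (300 x 400 mm, 10 mm thick). The point: middle of the rail, at the bottom of its upright face, on the plate's top, 10 mm above the bench. x axis: square out of the face, across the plate towards the weights; y along the rail; z up.
Things that resemble listed ones, but are neither listed nor needed, are in the scene too. Leave any green look-alike of the part that bears weight_center alone.

How it is judged:
On the way:
1. the longer weight, still lying, has its foot butted against the stop rail (within 15 mm) (x of weight_foot in the frame of stop_face below 0.015 m and angle between weight_center's own x axis and vertical above 1.3 rad), for 0.2 s.
At the end, for the whole second after the job is handed in: The longer weight stands by itself on the plate, eye up, within 7 degrees of vertical, its foot flat on the plate (within 10 mm in height) and in front of the stop rail with no more than 20 mm between the rail and the weight; the shorter weight still lies, within 30 mm of where it started (angle between weight_center's own x axis and vertical below 0.12 rad and z of weight_foot in the frame of stop_face between -0.005 and 0.01 m and x of weight_foot in the frame of stop_face between 0.013 and 0.043 m and y of weight_foot in the frame of stop_face between -0.18 and 0.18 m and angle between short_center's own x axis and vertical above 1.3 rad); the robot touches nothing.
It fails at once if the foot of the longer weight is lifted off the plate (its centre more than 45 mm above the plate) (z of weight_foot in the frame of stop_face above 0.045 m).
It fails at once if the shorter weight is moved more than 30 mm (distance of short_center from where it was at the start of the episode above 0.03 m).
It also fails if it takes over 38 s, if anything falls off the work surface, if the arm or the gripper's body presses on something with over 40 N, if the wrist force passes 120 N, or if a joint passes its speed limit or range.

ROBOT

A 6-joint arm with a two-finger parallel gripper is mounted at the origin on the work surface. World frame = base frame: x ahead of the robot, y to its left, z up, the work surface at z = 0. Lengths are in m, angles in rad, forces in N, time in s.
With the tool pointing down it reaches from about 0.3 to 0.825 m from the base axis. Payload 5.4 kg.
Tool frame: the origin (TCP) lies at the very end of the fingers, on their centre line; the grasp point (between the pads) lies 19 mm behind it; z points along the fingers, y is the line along which they close (so a half turn about z gives the same grasp; the last joint's range is limited). The gripper opens to 92 mm and grips with 3 to 60 N. Pads are 20 mm wide; open, the fingers measure 128 mm over their backs; the gripper's body (75 mm by 189 mm) begins 69 mm behind the grasp point.
Start: joints at [-1.557, 0.158, 1.597, -0, 1.386, -0.21], TCP at [0.128, -0.561, 0.215] pointing down, gripper open.
Joint ranges: [-2.91, 2.91], [-0.94, 2.29], [0.18, 2.7], [-1.29, 4.43], [0.17, 2.64], [-3, 3]. Speed limits (rad/s): [2.57, 2.57, 3.14, 3.14, 3.14, 3.14].

INTERFACE

Orientations are given as a unit quaternion [w, x, y, z].
In Python, from workcell import env, read_camera, get_calibration gives the robot as it stands. The module is installed in compiled form; this text tells all that it offers.
- The arm moves only by the shell command python3 -m pendant 'ROWS' [OPENING] [FORCE]. ROWS is JSON, a list of rows, each an object with "linear": the shift along the tool's x, y, z normalised to -1 to 1, where 1 is 0.5 m, a list of three; "rotation": the turn, a rotation vector about the tool's x, y, z normalised to -1 to 1, where 1 is 90 degrees, a list of three. In form: [{"linear": [tx, ty, tz], "rotation": [rx, ry, rz]}, ...]. A call has 1 to 10 rows; each row is the pose to reach, as a shift and turn from the pose commanded when the call began, along the tool's axes at that moment; what a row does not reach only later rows make up. A row lasts 1/8 s, in which the tool goes at most 62.5 mm and 10.7 degrees, less where a joint would pass 70% of its speed; a pose out of reach is approached as far as the arm can. A call with a number of a shift or a turn outside -1 to 1 is refused whole. A call with a gripper value outside its range is refused whole. OPENING is the finger opening in mm, from 0 to 91.9, set as the call begins (- or left out, the last holds). The fingers move at their own pace and stop on an object; FORCE is the grip in N (left out, the last holds). Time passes only in rows, so rows that repeat a pose let the fingers close. It gives the time, the measured TCP pose, the force, the opening and the grip force at its end, in the units of the state.
- env.state(): the state, without advancing time (a new reading comes with each control period).
- read_camera(name): name is "scene" or "top" or "wrist"; returns the picture (420x560x3 uint8, red, green, blue); there is no depth.
- get_calibration(name): a dict with "mtx" (3x3 intrinsics, pixels), "rvec" (rotation vector, rad) and "tvec" (3), from world to camera coordinates, as OpenCV has them. Camera axes: x right, y down, z forward; pixel columns grow to the right and rows downward; lengths in m; the calibration is good to about 2 mm. The wrist camera is an equidistant fisheye: a pixel r from the principal point sees the ray r / f radians off the axis. A picture is of the moment at which its call begins: read the wrist's pose just before it. get_calibration takes no time and is no camera call; for the wrist camera it gives the pose at the moment of the call.
- env.sign_off(): hands the job in; it is judged then, once.
The state is a dict: "time_s": time; "joint_positions": joint angles; "qvel": joint speeds; "tau": joint torques, N m; "tool_pos": TCP position; "orientation": TCP orientation; "wrist_force": force on the tool from outside, world axes, zero at the start; "ft_torque": the same for the moment, N m; "grip_width": opening from 0.0 (shut) to 1.0 (fully open); "grip_force": force on a finger pad.
Only numpy, scipy, OpenCV 4.12 (cv2) and the standard library are available. Lean on these libraries where they do the work, as an engineer would, in place of code of your own. Each camera call takes 0.05 s, during which the arm holds its last target. There are 200 camera calls.

## Working session

There is one attempt and no reset: what is moved stays moved. The work goes in short steps, Python scripts to look and compute and a shell command to move; the robot and the scene stay as the last step left them, time stands still between calls to the robot, and variables do not carry over. Pictures are saved under pics/ and viewed, at most 13 in all, crops included, and the job is handed in when it is done.

```bash
mkdir -p pics
python3 - <<'E'
from workcell import env, read_camera, get_calibration
import cv2,numpy as np
print(env.state())
for n in("top","scene"):
    c=get_calibration(n);print(n,{k:np.round(v,4).tolist() for k,v in c.items()})
    cv2.imwrite(f"pics/{n}0.png",read_camera(n)[:,:,::-1])
E
```

```text
{'time_s': 0.0, 'joint_positions': array([-1.55711253e+00,  1.59044631e-01,  1.59823983e+00, -1.22857835e-05,
        1.38620813e+00, -2.10108714e-01]), 'qvel': array([-0.00159693,  0.00181716, -0.00048269, -0.0011382 , -0.00033293,
       -0.00011325]), 'tau': array([ 1.57885138e-04, -3.85570979e+01, -3.22112918e+01,  7.01630325e-02,
        3.78331728e-02, -1.29964833e-04]), 'tool_pos': array([ 0.12757098, -0.56001708,  0.21361761]), 'orientation': array([-9.45984800e-04,  9.93745568e-01,  1.11663975e-01,  8.71406703e-05]), 'wrist_force': array([-0.72645758,  0.02658166,  0.27703541]), 'ft_torque': array([ 1.84947095e-03,  4.10689548e-02, -3.51386784e-05]), 'grip_force': 0.0, 'grip_width': 1.0016982627172093}
top {'mtx': [[536.9922, 0.0, 273.6123], [0.0, 536.9922, 213.4308], [0.0, 0.0, 1.0]], 'rvec': [2.1733, -2.1449, 0.1636], 'tvec': [-0.0152, 0.547, 0.6414]}
scene {'mtx': [[505.9913, 0.0, 270.5533], [0.0, 505.9913, 206.4637], [0.0, 0.0, 1.0]], 'rvec': [1.6769, 1.7107, -0.8294], 'tvec': [0.0184, -0.3, 1.2177]}
```

View pics/top0.png

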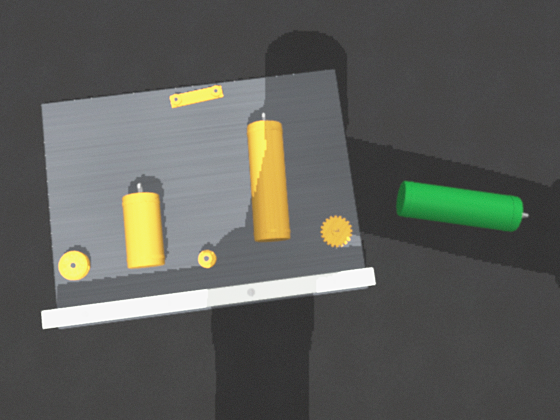

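View pics/scene0.png

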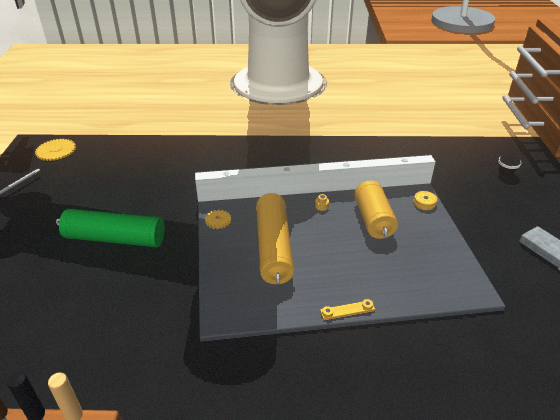

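Top view: two brass cylinders lie on the plate. The longer one is at about (270,180), with its eye at (264,116) and its foot at (273,238). The shorter one is at (143,230) and the nut at (207,259). The green look-alike at (460,206) is off the plate. The target is the brass cylinder at (270,180): it is brass-coloured, the longer of the two, and its eye points away from the rail.

```bash
cat > h.py <<'E'
from workcell import env, read_camera, get_calibration
import cv2,numpy as np
from scipy.spatial.transform import Rotation as Rn
def ray(n,uv):
    c=get_calibration(n);uv=np.array(uv,float).reshape(-1,2)
    R=cv2.Rodrigues(np.array(c["rvec"],float))[0];o=-R.T@np.array(c["tvec"],float).ravel()
    d=np.c_[(uv-c["mtx"][[0,1],[2,2]])/c["mtx"][0,0],np.ones(len(uv))]@R
    return o,d
def onz(n,uv,z):
    o,d=ray(n,uv);return o+d*((z-o[2])/d[:,2])[:,None]
def brass(im):
    h=cv2.cvtColor(im,cv2.COLOR_RGB2HSV);return cv2.inRange(h,(10,120,60),(32,255,255))
def blobs(im,amin=150):
    n,l,s,c=cv2.connectedComponentsWithStats(brass(im))
    return [(i,s[i].tolist(),c[i].round(1).tolist(),(l==i).astype(np.uint8)) for i in range(1,n) if s[i,4]>amin]
E
python3 - <<'E'
from h import *
im=read_camera("top")
print("cam",ray("top",[0,0])[0].round(3),ray("scene",[0,0])[0].round(3))
for i,s,c,m in blobs(im):
    r=cv2.minAreaRect(cv2.findContours(m,0,1)[0][0]);b=cv2.boxPoints(r)
    print(s,c,np.round(b).tolist()); print(onz("top",b,0.033)[:,:2].round(4).tolist())
print("rail top front?",onz("top",[(42,312),(374,268)],0.055).round(4).tolist(),onz("top",[(42,328),(375,284)],0.055).round(4).tolist())
sc=read_camera("scene")
print("rail foot scene",onz("scene",[(197,199),(436,181)],0.01).round(4).tolist())
cv2.imwrite("pics/crop.png",np.hstack([cv2.resize(im[90:330,190:370],None,fx=2.2,fy=2.2),cv2.resize(sc[150:300,190:350],None,fx=2.4,fy=3.52)])[:,:,::-1][:590])
E
```

```text
cam [0.456 0.003 0.709] [1.137 0.015 0.529]
[170, 85, 53, 23, 624] [195.9, 96.2] [[169.0, 95.0], [220.0, 84.0], [223.0, 97.0], [172.0, 108.0]]
[[0.7017, 0.1306], [0.7182, 0.0641], [0.7009, 0.06], [0.6846, 0.1263]]
[247, 120, 43, 122, 4185] [267.8, 181.1] [[246.0, 121.0], [281.0, 118.0], [290.0, 239.0], [254.0, 242.0]]
[[0.6684, 0.0296], [0.6726, -0.0164], [0.5149, -0.0289], [0.5111, 0.0157]]
[122, 192, 43, 76, 2730] [142.8, 229.7] [[121.0, 194.0], [158.0, 190.0], [165.0, 265.0], [128.0, 268.0]]
[[0.5701, 0.1863], [0.5751, 0.1393], [0.4805, 0.1273], [0.4759, 0.1734]]
[321, 216, 31, 31, 720] [335.8, 230.9] [[321.0, 216.0], [351.0, 216.0], [351.0, 246.0], [321.0, 246.0]]
[[0.5452, -0.0683], [0.5458, -0.1066], [0.5075, -0.1063], [0.507, -0.0684]]
[59, 251, 31, 29, 615] [74.3, 264.9] [[59.0, 251.0], [89.0, 251.0], [89.0, 279.0], [59.0, 279.0]]
[[0.4964, 0.2598], [0.4969, 0.2225], [0.4621, 0.2205], [0.4617, 0.2575]]
[199, 250, 18, 18, 216] [207.2, 258.6] [[199.0, 250.0], [216.0, 250.0], [216.0, 267.0], [199.0, 267.0]]
[[0.5, 0.0852], [0.5002, 0.0638], [0.479, 0.0633], [0.4787, 0.0845]]
rail top front? [[0.4223, 0.2668, 0.055], [0.4794, -0.1306, 0.055]] [[0.4036, 0.2655, 0.055], [0.4601, -0.1316, 0.055]]
rail foot scene [[0.4729, -0.1298, 0.01], [0.4171, 0.2796, 0.01]]
```

View pics/crop.png

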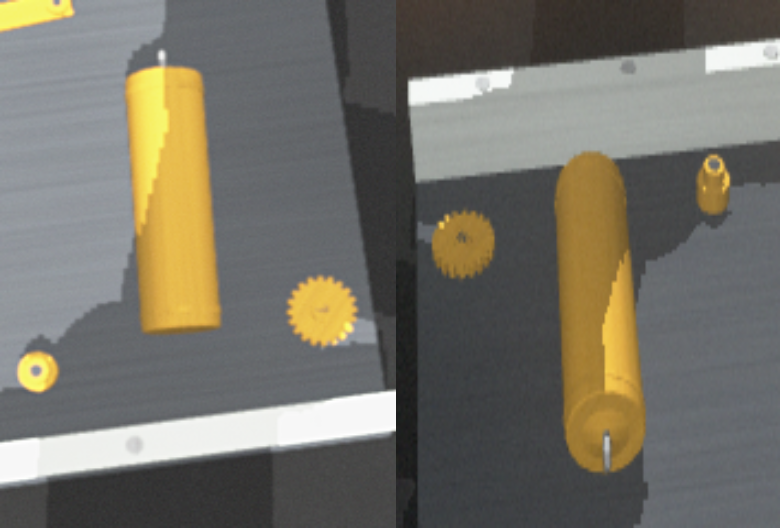

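The crop confirms it: this is the long brass weight with the steel eye on its far end, and its foot is about 50 mm from the rail. My plan is to grip it across its diameter near the eye end, with the tool tilted, then drag it to the rail and swing it up.

```bash
cat >> h.py <<'E'
DOWN=Rn.from_matrix(np.diag([1.,-1,-1]))
def pose(G,psi,phi,back=0.):
    """tool pose: grasp point at G, yaw psi deg, tilt phi deg (+ = fingers lean towards robot)"""
    R=Rn.from_euler("z",psi,degrees=True)*Rn.from_euler("y",phi,degrees=True)*DOWN
    return np.array(G)+(.019-back)*R.as_matrix()[:,2],R
def cur():
    s=env.state();q=s["orientation"];return s["tool_pos"],Rn.from_quat(np.r_[q[1:],q[0]])
def rel(p,R,base=None):
    p0,R0=base or cur()
    return (R0.inv().apply(p-p0)/.5).round(4).tolist(),((R0.inv()*R).as_rotvec()/(np.pi/2)).round(4).tolist()
P0=np.array([.4495,.068]);PSI=8.2
n=np.array([np.cos(np.radians(PSI)),np.sin(np.radians(PSI))]);t=np.array([-n[1],n[0]])
E
python3 - <<'E'
from h import *
G=[.6296,.0034,.035]
print(rel(*pose(G,4.8,30,.12)))
print(rel(*pose(G,4.8,30,.0),base=pose(G,4.8,30,.12)))
E
```

```text
([1.3292, -0.8621, 0.1844], [0.0226, -0.3329, 0.0873])
([0.0, 0.0, 0.24], [0.0, 0.0, 0.0])
```

```bash
python3 -m pendant '[{"linear":[0.1,-0.06,0],"rotation":[0,0,0]},{"linear":[0.2,-0.13,0],"rotation":[0,0,0]},{"linear":[0.3,-0.2,0],"rotation":[0,0,0]},{"linear":[0.4,-0.26,0],"rotation":[0,0,0]},{"linear":[0.5,-0.32,0],"rotation":[0,0,0]},{"linear":[0.6,-0.39,0],"rotation":[0,0,0]},{"linear":[0.7,-0.45,0],"rotation":[0,0,0]},{"linear":[0.7,-0.45,0],"rotation":[0,0,0]}]' 91.9
python3 - <<'E'
from h import *
print(rel(*pose([.6296,.0034,.035],4.8,30,.12)),env.state()["joint_positions"])
E
```

```text
time_s: 1.2
tool_pos: [0.4208, -0.2607, 0.2145]
orientation: [-0.0, 0.993, 0.115, 0.0]
wrist_force: [-0.3, 0.5, -0.9]
grip_width: 1.0
grip_force: 0.0
([0.6269, -0.4044, 0.1845], [0.0239, -0.3329, 0.091]) [-7.99866603e-01 -5.15794135e-02  1.81588970e+00  6.65283975e-04
  1.37766882e+00  5.40963098e-01]
```

```bash
python3 -m pendant '[{"linear":[0.1,-0.06,0],"rotation":[0,-0.05,0]},{"linear":[0.2,-0.13,0],"rotation":[0,-0.1,0.02]},{"linear":[0.3,-0.19,0],"rotation":[0,-0.15,0.04]},{"linear":[0.4,-0.26,0],"rotation":[0,-0.2,0.06]},{"linear":[0.5,-0.32,0.05],"rotation":[0.02,-0.26,0.08]},{"linear":[0.6,-0.39,0.1],"rotation":[0.024,-0.3,0.09]},{"linear":[0.627,-0.404,0.15],"rotation":[0.024,-0.333,0.091]},{"linear":[0.627,-0.404,0.1845],"rotation":[0.024,-0.333,0.091]},{"linear":[0.627,-0.404,0.1845],"rotation":[0.024,-0.333,0.091]}]'
python3 - <<'E'
from h import *
print(rel(*pose([.6296,.0034,.035],4.8,30,.0)),env.state()["joint_positions"].round(3).tolist())
cv2.imwrite("pics/t1.png",np.hstack([cv2.resize(read_camera(k),(400,300)) for k in("scene","wrist")])[:,:,::-1])
E
```

```text
time_s: 2.33
tool_pos: [0.6785, 0.0012, 0.1211]
orientation: [0.01, 0.965, 0.037, -0.26]
wrist_force: [-0.1, 0.4, 1.0]
grip_width: 0.998
grip_force: 0.0
([0.0026, -0.0117, 0.2357], [-0.0024, 0.002, -0.0044]) [-0.127, 0.988, 0.705, -0.11, 1.964, 1.352]
```

View pics/t1.png

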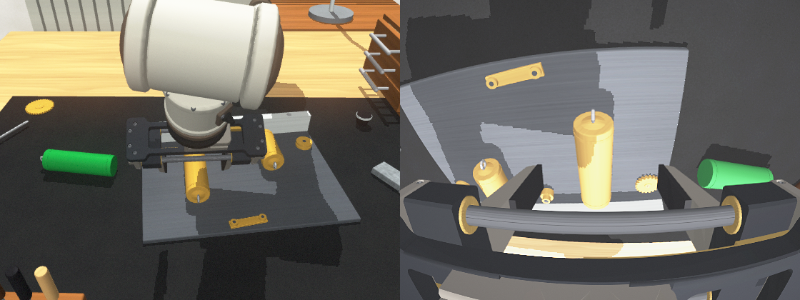

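The weight sits between the open fingers: in the wrist view it is at (594,160), with the finger gap centred near x=600. I'll start the descent.

```bash
python3 -m pendant '[{"linear":[0,0,0.06],"rotation":[0,0,0]},{"linear":[0,0,0.12],"rotation":[0,0,0]},{"linear":[0,0,0.12],"rotation":[0,0,0]},{"linear":[0,0,0.12],"rotation":[0,0,0]}]'
python3 - <<'E'
from h import *
print(rel(*pose([.6296,.0034,.035],4.8,30,.0)),env.state()["joint_positions"].round(3).tolist())
E
```

```text
time_s: 2.92
tool_pos: [0.6514, -0.0001, 0.0736]
orientation: [0.011, 0.966, 0.037, -0.257]
wrist_force: [0.4, -0.6, 0.3]
grip_width: 1.0
grip_force: 0.0
([0.0009, -0.0104, 0.1262], [-0.0013, -0.0026, -0.0043]) [-0.133, 0.936, 0.883, -0.109, 1.831, 1.361]
```

```bash
python3 -m pendant '[{"linear":[0,-0.01,0.05],"rotation":[0,0,-0.004]},{"linear":[0.001,-0.01,0.1],"rotation":[0,0,-0.004]},{"linear":[0.001,-0.01,0.126],"rotation":[0,0,-0.004]},{"linear":[0.001,-0.01,0.126],"rotation":[0,0,-0.004]},{"linear":[0.001,-0.01,0.126],"rotation":[0,0,-0.004]}]'
python3 -m pendant '[{"linear":[0,0,0],"rotation":[0,0,0]},{"linear":[0,0,0],"rotation":[0,0,0]},{"linear":[0,0,0],"rotation":[0,0,0]},{"linear":[0,0,0],"rotation":[0,0,0]},{"linear":[0,0,0],"rotation":[0,0,0]},{"linear":[0,0,0],"rotation":[0,0,0]}]' 30 12
python3 - <<'E'
from h import *
im=read_camera("top");cv2.imwrite("pics/t2.png",im[:,:,::-1])
print(rel(*pose([.6296,.0034,.035],4.8,30,.0)),env.state()["joint_positions"].round(3).tolist())
# move: shift along axis to butt; foot travel
f=np.array([.512,-.0065]);print("gap",(f-P0)@n)
E
```

```text
time_s: 3.55
tool_pos: [0.6199, 0.0029, 0.0171]
orientation: [0.01, 0.965, 0.04, -0.257]
wrist_force: [0.3, -0.0, -0.6]
grip_width: 0.997
grip_force: 0.0
time_s: 4.3
tool_pos: [0.6184, 0.0033, 0.0156]
orientation: [0.009, 0.965, 0.041, -0.259]
wrist_force: [-0.0, 1.3, 0.5]
grip_width: 0.497
grip_force: 12.0
([-0.0001, 0.0018, -0.0066], [-0.0018, 0.0003, 0.0006]) [-0.134, 0.917, 1.036, -0.106, 1.702, 1.367]
gap 0.051235158870676194
```

Run:
```python
from h import *
for g in(.03,.008,-.002):
    G=np.r_[P0+n*(.118+g)+t*-.0826,.037];print(G.round(4),rel(*pose(G,PSI,30)))
```

```text
[0.6078 0.0074 0.037 ] ([-0.0392, -0.0086, 0.0113], [-0.0207, 0.0002, -0.0321])
[0.586  0.0042 0.037 ] ([-0.0772, -0.006, 0.0333], [-0.0207, 0.0002, -0.0321])
[0.5761 0.0028 0.037 ] ([-0.0945, -0.0048, 0.0433], [-0.0207, 0.0002, -0.0321])
```

```bash
python3 -m pendant '[{"linear":[-0.015,-0.003,0.002],"rotation":[-0.007,0,-0.011]},{"linear":[-0.028,-0.006,0.006],"rotation":[-0.014,0,-0.022]},{"linear":[-0.039,-0.008,0.011],"rotation":[-0.02,0,-0.032]},{"linear":[-0.058,-0.007,0.022],"rotation":[-0.02,0,-0.032]},{"linear":[-0.077,-0.006,0.033],"rotation":[-0.02,0,-0.032]},{"linear":[-0.085,-0.0055,0.038],"rotation":[-0.02,0,-0.032]},{"linear":[-0.0945,-0.005,0.043],"rotation":[-0.02,0,-0.032]},{"linear":[-0.0945,-0.005,0.043],"rotation":[-0.02,0,-0.032]},{"linear":[-0.0945,-0.005,0.043],"rotation":[-0.02,0,-0.032]},{"linear":[-0.0945,-0.005,0.043],"rotation":[-0.02,0,-0.032]}]'
python3 - <<'E'
from h import *
s=env.state();print(s["wrist_force"].round(1),s["joint_positions"].round(3).tolist())
p,R=cur();print("grasp pt rail frame",((p[:2]-.019*R.as_matrix()[:2,2]-P0)@np.c_[n,t]).round(4))
cv2.imwrite("pics/t3.png",np.hstack([cv2.resize(read_camera("scene")[130:330,120:480],(540,300)),cv2.resize(read_camera("wrist"),(260,300))])[:,:,::-1])
E
```

```text
time_s: 5.6
tool_pos: [0.5685, 0.0015, 0.0208]
orientation: [0.018, 0.964, 0.069, -0.256]
wrist_force: [4.2, 2.1, -4.4]
grip_width: 0.499
grip_force: 12.0
[ 4.2  2.1 -4.4] [-0.132, 0.782, 1.244, -0.135, 1.618, 1.324]
grasp pt rail frame [ 0.1177 -0.0828]
```

View pics/t3.png

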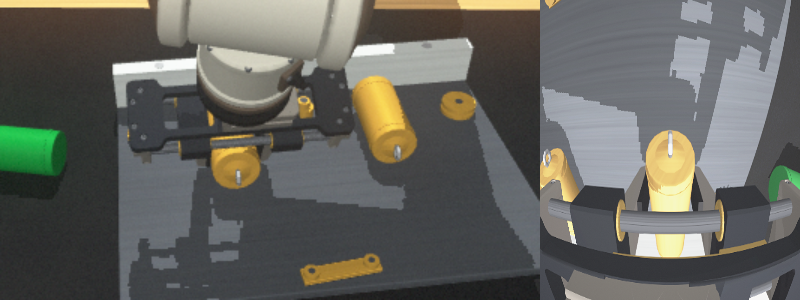

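```bash
python3 - <<'E'
from h import *
for uv in[(276.7,241),(278.5,249)]:
  print(((onz("scene",[uv],.036)[0,:2]-P0)@np.c_[n,t]).round(4))
p,R=cur()
# fit arm model using records
Q=[[-1.557,.159,1.598,1.386,.5744,.2136],[-.8,-.0516,1.8159,1.3777,np.hypot(.4208,.2607),.2145]]
E
python3 -m pendant '[{"linear":[-0.007,0,0.004],"rotation":[0,0,0]},{"linear":[-0.007,0,0.004],"rotation":[0,0,0]},{"linear":[-0.007,0,0.004],"rotation":[0,0,0]}]'
```

```text
[ 0.1425 -0.0837]
[ 0.1593 -0.0833]
time_s: 6.08
tool_pos: [0.5683, 0.0011, 0.0216]
orientation: [0.018, 0.965, 0.069, -0.251]
wrist_force: [13.9, 3.1, -5.3]
grip_width: 0.498
grip_force: 12.0
```

The foot is butted against the rail: a further 4 mm of commanded travel did not move the tool, and the force rose to 14 N. Next I'll plan the arc for the lift.

```bash
cat >> h.py <<'E'
def lift(th,g,a=.118,o=.004,y=-.0828,phi0=30,dz=0):
    T=np.radians(th);c,s=np.cos(T),np.sin(T)
    x=g+.023*s+a*c-o*s; z=.010+.023*c+a*s+o*c+dz
    return pose(np.r_[P0+n*x+t*y,z],PSI,phi0-th)
E
python3 - <<'E'
from h import *
p,R=cur();b=(p-.004*np.r_[n,0],R);print(p,R.as_euler("zyx",degrees=True))
for th in range(0,91,5): print(th,*rel(*lift(th,.006*min(1,th/40)),base=b), lift(th,0)[0].round(3))
E
```

```text
[0.56825331 0.00105498 0.02155086] [ -9.35754094 -28.85821179 175.39598448]
0 [0.0089, -0.0008, -0.0026] [0.0005, -0.009, -0.0004] [0.569 0.002 0.021]
5 [0.0057, -0.0008, -0.0224] [0.0005, 0.0466, -0.0004] [0.571 0.002 0.03 ]
10 [0.0011, -0.0008, -0.0411] [0.0005, 0.1021, -0.0004] [0.573 0.002 0.039]
15 [-0.0047, -0.0007, -0.0586] [0.0005, 0.1577, -0.0004] [0.574 0.002 0.048]
20 [-0.0117, -0.0007, -0.0747] [0.0005, 0.2132, -0.0003] [0.574 0.002 0.057]
25 [-0.02, -0.0007, -0.0893] [0.0006, 0.2688, -0.0003] [0.573 0.002 0.065]
30 [-0.0293, -0.0007, -0.1024] [0.0006, 0.3244, -0.0003] [0.572 0.002 0.073]
35 [-0.0396, -0.0007, -0.1138] [0.0006, 0.3799, -0.0003] [0.569 0.002 0.081]
40 [-0.0508, -0.0007, -0.1234] [0.0006, 0.4355, -0.0003] [0.566 0.001 0.088]
45 [-0.0642, -0.0007, -0.1305] [0.0006, 0.491, -0.0002] [0.562 0.001 0.094]
50 [-0.0783, -0.0006, -0.1357] [0.0006, 0.5466, -0.0002] [ 0.557 -0.     0.1  ]
55 [-0.0931, -0.0006, -0.139] [0.0006, 0.6021, -0.0002] [ 0.552 -0.001  0.105]
60 [-0.1083, -0.0006, -0.1404] [0.0007, 0.6577, -0.0001] [ 0.545 -0.002  0.109]
65 [-0.1239, -0.0006, -0.1398] [0.0007, 0.7132, -0.0001] [ 0.538 -0.003  0.113]
70 [-0.1398, -0.0006, -0.1373] [0.0007, 0.7688, -0.0001] [ 0.531 -0.004  0.116]
75 [-0.1559, -0.0006, -0.1328] [0.0007, 0.8244, -0.0001] [ 0.523 -0.005  0.118]
80 [-0.172, -0.0006, -0.1264] [0.0007, 0.8799, -0.0] [ 0.515 -0.006  0.119]
85 [-0.188, -0.0006, -0.1182] [0.0007, 0.9355, -0.0] [ 0.506 -0.008  0.119]
90 [-0.2038, -0.0006, -0.1083] [0.0007, 0.991, 0.0] [ 0.496 -0.009  0.118]
```

```bash
python3 -m pendant '[{"linear":[0.009,0,-0.004],"rotation":[0,0,0]},{"linear":[0.006,0,-0.022],"rotation":[0,0.047,0]},{"linear":[0.001,0,-0.041],"rotation":[0,0.102,0]},{"linear":[-0.005,0,-0.059],"rotation":[0,0.158,0]},{"linear":[-0.012,0,-0.075],"rotation":[0,0.213,0]},{"linear":[-0.02,0,-0.089],"rotation":[0,0.269,0]},{"linear":[-0.029,0,-0.102],"rotation":[0,0.324,0]},{"linear":[-0.04,0,-0.114],"rotation":[0,0.38,0]},{"linear":[-0.051,0,-0.123],"rotation":[0,0.436,0]},{"linear":[-0.051,0,-0.123],"rotation":[0,0.436,0]}]' - 20
python3 - <<'E'
from h import *
s=env.state();print(s["wrist_force"].round(1),s["joint_positions"].round(3).tolist())
p,R=cur();print(R.as_euler("zyx",degrees=True),(lift(40,.006)[0]-p).round(4))
cv2.imwrite("pics/t4.png",np.hstack([read_camera("scene")[130:330,150:400],read_camera("top")[100:300,150:400]])[:,:,::-1])
b=(p,R)
for th in range(40,91,5): print(th,*rel(*lift(th,.006)))
E
```

```text
time_s: 7.32
tool_pos: [0.5686, 0.0022, 0.0857]
orientation: [-0.006, 0.994, 0.071, 0.078]
wrist_force: [0.6, -0.6, -4.8]
grip_width: 0.497
grip_force: 20.0
[ 0.6 -0.6 -4.8] [-0.244, 0.162, 1.873, 0.073, 0.964, 1.148]
[  -8.23630274    8.85620708 -178.6272293 ] [ 0.0034 -0.0002  0.0021]
40 [0.0032, 0.0003, -0.0027] [-0.0005, 0.0105, -0.0006]
45 [-0.0029, 0.0003, -0.0166] [-0.0005, 0.066, -0.0007]
50 [-0.0108, 0.0003, -0.0294] [-0.0004, 0.1216, -0.0007]
55 [-0.0203, 0.0003, -0.0411] [-0.0004, 0.1771, -0.0007]
60 [-0.0314, 0.0003, -0.0516] [-0.0004, 0.2327, -0.0007]
65 [-0.0441, 0.0003, -0.0608] [-0.0003, 0.2882, -0.0007]
70 [-0.0581, 0.0003, -0.0687] [-0.0003, 0.3438, -0.0007]
75 [-0.0735, 0.0003, -0.0751] [-0.0003, 0.3994, -0.0008]
80 [-0.0901, 0.0003, -0.0801] [-0.0002, 0.4549, -0.0008]
85 [-0.1077, 0.0003, -0.0836] [-0.0002, 0.5105, -0.0008]
90 [-0.1263, 0.0003, -0.0855] [-0.0002, 0.566, -0.0008]
```

View pics/t4.png

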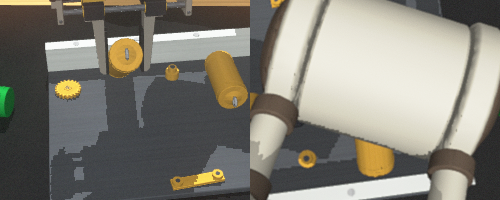

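```bash
python3 - <<'E'
from h import *
im=read_camera("scene")
for i,s,c,m in blobs(im): 
    ys,xs=np.nonzero(m);print(s,c)
    if s[4]>500:
        k=ys.argmax();uv=(xs[ys>=ys.max()].mean(),ys.max()+.5);print(uv,((onz("scene",[uv],.010)[0,:2]-P0)@np.c_[n,t]).round(4))
c=get_calibration("scene")
def proj(X): return cv2.projectPoints(np.array(X,float).reshape(-1,3),np.array(c["rvec"],float),np.array(c["tvec"],float),np.array(c["mtx"],float),None)[0].reshape(-1,2).round(1).tolist()
print("expect low edge",[proj(np.r_[P0+n*(.006+.0296)+t*-.0828,.01+d]) for d in(0,.005,.01,.02)])
E
python3 - <<'E'
import cv2
im=cv2.imread("pics/t4.png");cv2.imwrite("pics/t4b.png",cv2.resize(im[20:100,80:180],None,fx=7,fy=7,interpolation=cv2.INTER_CUBIC))
E
```

```text
[365, 0, 195, 163, 10285] [490.3, 46.9]
(np.float64(559.0), np.float64(162.5)) [-0.0276  0.4558]
[343, 115, 82, 21, 1104] [380.3, 128.2]
(np.float64(383.6296296296296), np.float64(135.5)) [-0.1624  0.1685]
[229, 124, 67, 11, 418] [263.9, 129.2]
[35, 138, 41, 23, 704] [55.1, 149.2]
(np.float64(49.0), np.float64(160.5)) [-0.1585 -0.4722]
[258, 169, 35, 40, 1026] [273.9, 187.9]
(np.float64(267.5), np.float64(208.5)) [ 0.0354 -0.0851]
[355, 181, 43, 58, 1575] [375.1, 209.0]
(np.float64(379.0), np.float64(238.5)) [0.129  0.0741]
[414, 191, 23, 19, 348] [424.8, 200.2]
[315, 194, 14, 17, 163] [321.6, 202.9]
[205, 210, 26, 19, 383] [217.6, 218.8]
[320, 299, 55, 21, 602] [346.9, 309.6]
(np.float64(325.5), np.float64(319.5)) [ 0.2693 -0.0371]
[43, 377, 78, 43, 1305] [74.0, 407.0]
(np.float64(82.0), np.float64(419.5)) [ 0.3686 -0.3247]
[5, 408, 23, 12, 209] [15.3, 414.3]
expect low edge [[[268.9, 208.5]], [[268.9, 206.1]], [[268.8, 203.7]], [[268.8, 198.8]]]
```

View pics/t4b.png

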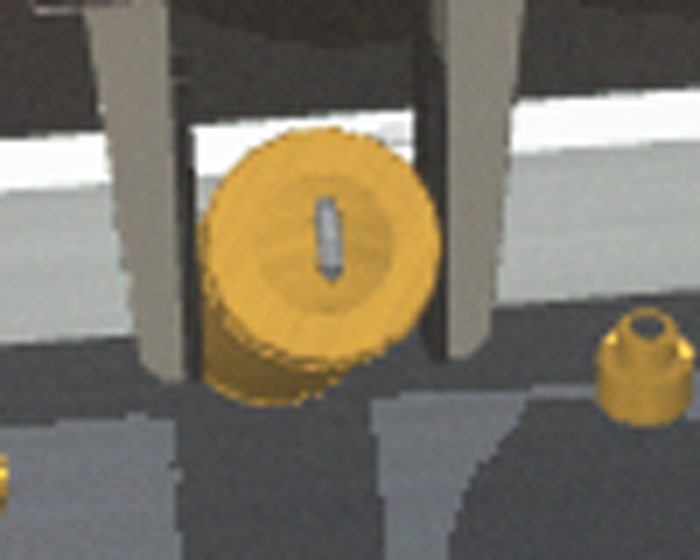

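The foot's lower edge is at row 208.5, exactly where it should be if it is resting on the plate. I'll carry on to upright.

```bash
python3 -m pendant '[{"linear":[-0.003,0,-0.016],"rotation":[0,0.066,0]},{"linear":[-0.011,0,-0.029],"rotation":[0,0.12,0]},{"linear":[-0.02,0,-0.041],"rotation":[0,0.177,0]},{"linear":[-0.031,0,-0.051],"rotation":[0,0.232,0]},{"linear":[-0.044,0,-0.061],"rotation":[0,0.288,0]},{"linear":[-0.058,0,-0.068],"rotation":[0,0.344,0]},{"linear":[-0.058,0,-0.068],"rotation":[0,0.344,0]},{"linear":[-0.058,0,-0.068],"rotation":[0,0.344,0]}]'
python3 - <<'E'
from h import *
s=env.state();print(s["wrist_force"].round(1),s["joint_positions"].round(3).tolist())
p,R=cur();print(R.as_euler("zyx",degrees=True),((lift(70,.006)[0]-p)).round(4))
for th in range(70,96,5): print(th,*rel(*lift(th,.006)))
E
```

```text
time_s: 8.48
tool_pos: [0.5386, -0.0032, 0.1162]
orientation: [-0.025, 0.937, 0.067, 0.342]
wrist_force: [0.0, 0.2, -6.0]
grip_width: 0.494
grip_force: 20.0
[ 0.   0.2 -6. ] [-0.464, -0.29, 2.394, 0.758, 0.565, 0.408]
[ -10.65550809   39.64078963 -173.14895559] [-0.0016  0.0001 -0.0007]
70 [-0.0033, -0.0007, -0.001] [0.0, -0.0015, -0.0002]
75 [-0.0131, -0.0007, -0.0144] [0.0001, 0.0541, -0.0002]
80 [-0.0247, -0.0007, -0.0272] [0.0001, 0.1096, -0.0002]
85 [-0.0381, -0.0007, -0.0393] [0.0001, 0.1652, -0.0002]
90 [-0.053, -0.0007, -0.0506] [0.0001, 0.2208, -0.0002]
95 [-0.0694, -0.0007, -0.0609] [0.0001, 0.2763, -0.0002]
```

```bash
python3 -m pendant '[{"linear":[-0.008,0,-0.007],"rotation":[0,0.027,0]},{"linear":[-0.013,0,-0.013],"rotation":[0,0.054,0]},{"linear":[-0.019,0,-0.019],"rotation":[0,0.082,0]},{"linear":[-0.0245,0,-0.0255],"rotation":[0,0.11,0]},{"linear":[-0.0245,0,-0.0255],"rotation":[0,0.11,0]},{"linear":[-0.0245,0,-0.0255],"rotation":[0,0.11,0]}]'
python3 - <<'E'
from h import *
s=env.state();print(s["wrist_force"].round(1),s["ft_torque"].round(2),s["joint_positions"].round(3).tolist())
p,R=cur();print(R.as_matrix()[:,2].round(3),((lift(80,.006)[0]-p)).round(4))
for ph in(30,20):
  for th in (80,85,90): print(ph,th,*rel(*lift(th,.006,phi0=ph)))
im=np.hstack([cv2.resize(read_camera("scene")[90:240,200:350],(580,580)),cv2.resize(read_camera("top")[100:300,150:350],(200,580))]);cv2.imwrite("pics/t5.png",im[:,:,::-1])
E
```

```text
time_s: 9.22
tool_pos: [0.5212, -0.0057, 0.1183]
orientation: [-0.03, 0.904, 0.065, 0.422]
wrist_force: [-0.5, -0.9, -4.6]
grip_width: 0.492
grip_force: 20.0
[-0.5 -0.9 -4.6] [-0.14  0.96 -0.07] [-0.589, -0.409, 2.566, 1.167, 0.591, -0.048]
[ 0.759  0.109 -0.642] [-0.0007  0.0003  0.0004]
30 80 [-0.0003, -0.0008, -0.0015] [0.0003, -0.0008, 0.0002]
30 85 [-0.0114, -0.0008, -0.0157] [0.0003, 0.0548, 0.0002]
30 90 [-0.0241, -0.0008, -0.0293] [0.0003, 0.1103, 0.0002]
20 80 [0.0063, -0.0008, -0.0021] [0.0003, 0.1103, 0.0002]
20 85 [-0.0048, -0.0008, -0.0168] [0.0003, 0.1659, 0.0002]
20 90 [-0.0177, -0.0008, -0.0311] [0.0003, 0.2214, 0.0002]
```

View pics/t5.png

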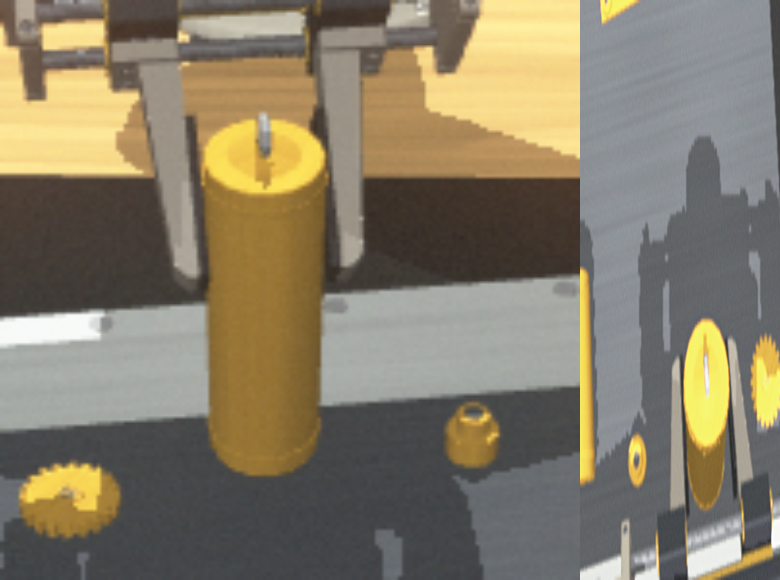

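The weight is at about 80°, eye up. In the crop its foot is at (262,472), close to the rail. I'll now grip lightly and bring the grasp point over the foot so the weight pivots upright between the pads.

Run:
```python
from h import *
for th in (80,83,86,90,92): print(th,*rel(*lift(th,.006,o=.003,phi0=30+.5*(th-80)*1.5)), lift(th,.006)[0].round(4))
```

```text
80 [0.0009, -0.0005, 0.0003] [0.0002, -0.001, 0.0002] [ 0.5205 -0.0054  0.1187]
83 [-0.0069, -0.0005, -0.0083] [0.0002, 0.0073, 0.0002] [ 0.5152 -0.0062  0.119 ]
86 [-0.0153, -0.0005, -0.0166] [0.0002, 0.0157, 0.0002] [ 0.5097 -0.007   0.119 ]
90 [-0.0275, -0.0005, -0.0273] [0.0002, 0.0268, 0.0002] [ 0.5023 -0.008   0.1185]
92 [-0.0339, -0.0005, -0.0323] [0.0002, 0.0323, 0.0002] [ 0.4986 -0.0086  0.1181]
```

```bash
python3 -m pendant '[{"linear":[0,0,0],"rotation":[0,0,0]},{"linear":[-0.004,0,-0.004],"rotation":[0,0,0]},{"linear":[-0.008,0,-0.008],"rotation":[0,0,0]},{"linear":[-0.012,0,-0.012],"rotation":[0,0,0]},{"linear":[-0.016,0,-0.016],"rotation":[0,0,0]},{"linear":[-0.02,0,-0.02],"rotation":[0,0,0]},{"linear":[-0.025,0,-0.025],"rotation":[0,0,0]},{"linear":[-0.025,0,-0.025],"rotation":[0,0,0]},{"linear":[-0.025,0,-0.025],"rotation":[0,0,0]}]' - 5
python3 - <<'E'
from h import *
s=env.state();print(s["wrist_force"].round(1),s["joint_positions"].round(3).tolist())
p,R=cur();print(((p-.019*R.as_matrix()[:,2])[:2]-P0)@np.c_[n,t],(p-.019*R.as_matrix()[:,2])[2],R.as_matrix()[:,2])
im=np.hstack([cv2.resize(read_camera("scene")[90:240,200:350],(580,580)),cv2.resize(read_camera("top")[150:300,200:350],(220,220))[:580] if 0 else np.zeros((580,1,3),np.uint8)]);cv2.imwrite("pics/t6.png",im[:,:,::-1])
E
```

```text
time_s: 10.45
tool_pos: [0.5028, -0.0079, 0.1158]
orientation: [-0.03, 0.904, 0.064, 0.422]
wrist_force: [0.4, 0.0, -5.2]
grip_width: 0.501
grip_force: 5.0
[ 0.4  0.  -5.2] [-0.641, -0.492, 2.621, 1.128, 0.642, -0.034]
[ 0.02733117 -0.08275076] 0.12798922869932772 [ 0.75916299  0.10896148 -0.64171563]
```

View pics/t6.png

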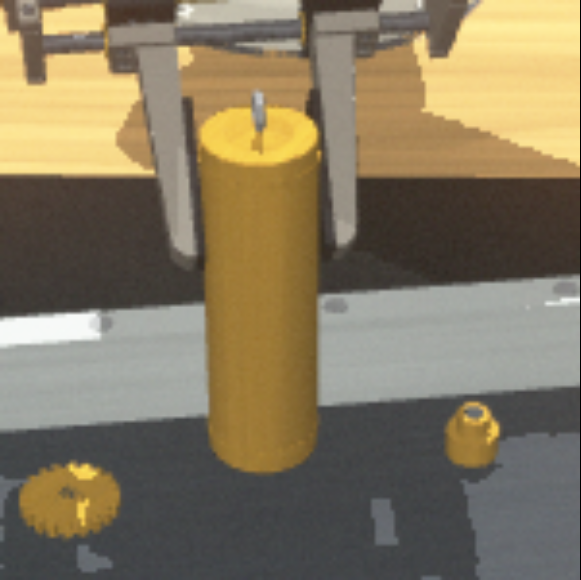

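```bash
python3 -m pendant '[{"linear":[-0.0023,0,0.002],"rotation":[0,0,0]},{"linear":[-0.0046,0,0.004],"rotation":[0,0,0]},{"linear":[-0.0046,0,0.004],"rotation":[0,0,0]}]'
cat >> h.py <<'E'
def check():
    im=read_camera("scene");o,_=ray("scene",[0,0])
    for i,s,c,m in blobs(im):
        if 230<c[0]<310 and s[3]>60:
            ys,xs=np.nonzero(m);print("blob",s,c)
            near=onz("scene",[(xs[ys>=ys.max()-1].mean(),ys.max()+.5)],.010)[0,:2]
            top=onz("scene",[(xs[ys<=s[1]+12].mean(),s[1])],.160)[0,:2]  # far top rim
            f=(near-P0)@np.c_[n,t];T=(top-P0)@np.c_[n,t]
            print("foot centre",(f-[.023,0]).round(4),"top centre",(T+[.023,0]).round(4))
    return im
E
python3 - <<'E'
from h import *
check();s=env.state();print(s["wrist_force"].round(1),s["tool_pos"])
E
```

```text
time_s: 10.88
tool_pos: [0.5039, -0.0082, 0.1142]
orientation: [-0.03, 0.903, 0.064, 0.423]
wrist_force: [-1.7, 1.9, 3.6]
grip_width: 0.496
grip_force: 5.0
blob [246, 103, 37, 110, 3112] [266.3, 156.3]
foot centre [ 0.0225 -0.0866] top centre [-0.0187 -0.0823]
[-1.6  1.5  4.6] [ 0.50384596 -0.00821539  0.11421218]
```

```bash
python3 -m pendant '[{"linear":[0,0,0],"rotation":[0,0,0]},{"linear":[0,0,0],"rotation":[0,0,0]},{"linear":[0,0,0],"rotation":[0,0,0]},{"linear":[0,0,0],"rotation":[0,0,0]},{"linear":[0,0,0],"rotation":[0,0,0]},{"linear":[0,0,0],"rotation":[0,0,0]}]' 85
python3 - <<'E'
from h import *
s=env.state();print(s["wrist_force"].round(1),s["grip_width"])
im=check();cv2.imwrite("pics/t7.png",cv2.resize(im[80:240,200:360],(580,580))[:,:,::-1])
E
```

```text
time_s: 11.68
tool_pos: [0.5029, -0.0079, 0.1128]
orientation: [-0.03, 0.904, 0.064, 0.422]
wrist_force: [0.7, 0.2, 0.2]
grip_width: 0.926
grip_force: 0.0
[0.7 0.2 0.2] 0.9258520939259564
blob [235, 103, 58, 110, 3755] [266.4, 150.2]
foot centre [ 0.0225 -0.0866] top centre [-0.0178 -0.0759]
```

View pics/t7.png

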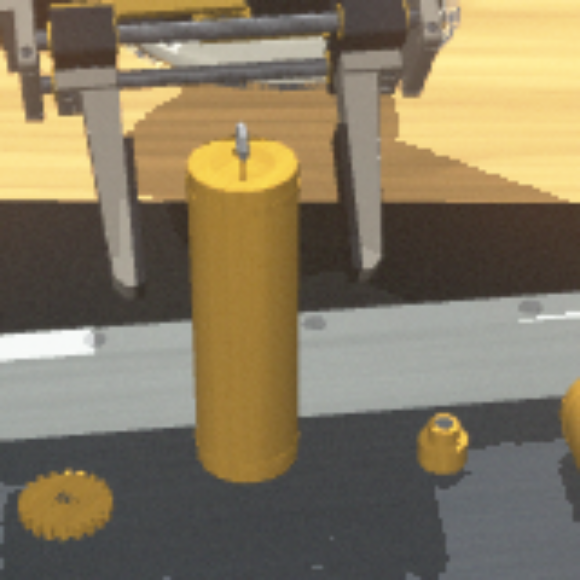

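The weight stands alone, with its top at (243,165) and foot at (248,470) in the crop, and both fingers are clear of it. I'll retreat backwards and upwards.

```bash
python3 -m pendant '[{"linear":[0.01,0,-0.03],"rotation":[0,0,0]},{"linear":[0.03,0,-0.06],"rotation":[0,0,0]},{"linear":[0.07,0,-0.1],"rotation":[0,0,0]},{"linear":[0.12,0,-0.15],"rotation":[0,0,0]},{"linear":[0.16,0,-0.19],"rotation":[0,0,0]},{"linear":[0.184,0,-0.214],"rotation":[0,0,0]},{"linear":[0.184,0,-0.214],"rotation":[0,0,0]},{"linear":[0.184,0,-0.214],"rotation":[0,0,0]}]'
python3 - <<'E'
from h import *
im=read_camera("scene");cv2.imwrite("pics/t8.png",np.hstack([im[60:330,150:500],cv2.resize(read_camera("top"),(360,270))])[:,:,::-1])
print(env.state()["qvel"].round(3))
E
```

```text
time_s: 12.72
tool_pos: [0.4798, -0.011, 0.2508]
orientation: [-0.031, 0.904, 0.064, 0.422]
wrist_force: [0.5, -0.1, 0.1]
grip_width: 0.926
grip_force: 0.0
[ 0.001 -0.    -0.004 -0.     0.     0.003]
```

View pics/t8.png

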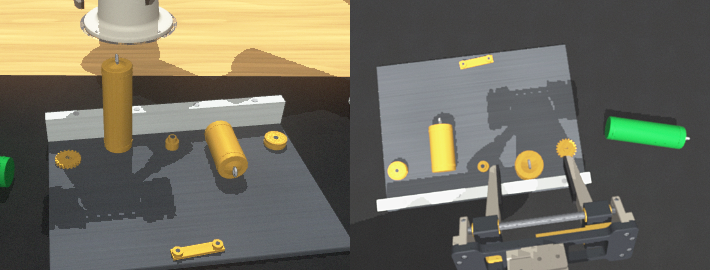

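The long weight stands upright at (117,105) in the scene view, with a small gap to the rail in the top view. The short weight is where it started, and the gripper is clear.

```bash
python3 -c "
from workcell import env
print(env.sign_off())"
```

```text
the job is handed in; nothing more can be done
None
```

The job is handed in: the longer weight was pushed against the rail and raised, and now stands upright by itself, eye up, with its foot close to the rail; the shorter weight lies where it was and the arm is clear, though the hand-in returned no verdict.

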